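# Click the key tree's post onto its base

### The job

Put the key tree together: lift the yellow post with the wooden cross-bar and slide it down over the steel stub of the base, fully home on the collar, turning it until the orange spring button pops out through the hole in the tube. Be gentle: do not force the post on or keep twisting against the button once it has clicked, leave the post upright and let go, and leave the dish, bell, carabiner and keys where they lie.

Things in the scene. Friction and masses are not known exactly. Their poses are not given: they have to be found in the camera images.
- post: Loose key-tree post, about 0.25 kg, upright on the bench. Origin: centre of the bottom rim; z up the post. Yellow tube 30 mm outside, round 24 mm bore open below, 56 mm deep; the lowest 9 mm flare like a trumpet to a 38 mm mouth (rim 43 mm outside). A hole in the wall on the +x side. The tube closes at 61 mm, tapering to a 13 mm rod from 70 mm up.
- post_bar (a point): Middle of the post's wooden cross-bar, 132 mm above the post's origin, axes as the post's. The bar is 130 mm long along y, 14 mm thick in x, 14 mm high. Thin brass pegs stick out 33 mm fore and aft (x) at y = -55 and +55 mm. Grip the bar across its 14 mm at the middle, from above.
- post_hole (a point): Centre of the hole in the tube wall, 28 mm above the post's bottom rim, on its +x side (the hole faces the post's +x). 10 mm wide, 11 mm high, wall 3 mm thick; black marks edge it above and below.
- base: Key-tree base, screwed to the bench. Origin: centre of its underside on the bench; z up. Grey round plate 110 mm wide, 18 mm high; on it a steel collar 48 mm wide, top 24 mm above the bench. When fully home the post's bottom rim rests on the collar (post origin 24 mm above base origin, same axis). It carries the steel stub.
- stub_tip (a point): Tip of the round steel stub, 74 mm above the bench on the base's axis; axes as the base's. The stub is 22 mm in diameter, tapered over its last 8 mm to 10 mm. The orange button sticks out of its side, 52 mm above the bench. The stub itself does not turn under ordinary handling.
- button (a joint): How far the orange spring button is pressed in, m: 0 = fully out (at the start, and when popped through the hole); 0.003 to 0.007 while the tube's wall holds it in. Spring 1 N out, 3 N in. The tube's flared mouth presses it in as the tube slides down (takes 3 to 12 N).
- button_side (a point): Point on the base's axis at the button's height, 52 mm above the bench, axes as the base's. The button (8 mm thick, round end, sticks out 7 mm) faces the base's +x turned anticlockwise seen from above by somewhere from 14 to 40 degrees, different each time. The hole catches it within about 4 degrees, then the post can turn no further.
- dish: Bystander: blue ceramic ring dish, 90 mm wide, 28 mm high; origin at the centre of its underside.
- bell: Bystander: red bicycle bell, 54 mm wide, 35 mm high, black thumb lever; origin at the centre of its underside.
- carabiner: Bystander: steel carabiner lying flat, 80 by 45 mm, 9 to 12 mm high; origin at its middle on the bench.
- keys: Bystander: two nickel keys on a ring, lying flat, about 80 by 60 mm, 3 to 6 mm high; origin near the middle on the bench.
Mind the look-alikes: they are no part of the job. There is more than one size of the post; the one meant has the size given above.

How it is judged:
By the outcome, as a careful person would: the job done as asked, in the order asked, and still so for the second after the job is handed in, with the robot touching nothing.
It also fails if it takes over 53 s, if anything falls off the work surface, if the arm or the gripper's body presses on something with over 40 N, if the wrist force passes 120 N, or if a joint passes its speed limit or range.

### The arm

A 6-joint arm with a two-finger parallel gripper is mounted at the origin on the work surface. World frame = base frame: x ahead of the robot, y to its left, z up, the work surface at z = 0. Lengths are in mm, angles in rad, forces in N, time in s.
With the tool pointing down it reaches from about 375 to 975 mm from the base axis. Payload 3.8 kg.
Tool frame: the origin (TCP) lies at the very end of the fingers, on their centre line; the grasp point (between the pads) lies 19 mm behind it; z points along the fingers, y is the line along which they close (so a half turn about z gives the same grasp; the last joint's range is limited). The gripper opens to 85 mm and grips with 20 to 120 N. Pads are 22 mm wide; open, the fingers measure 114 mm over their backs; the gripper's body (76 mm by 85 mm) begins 54 mm behind the grasp point. The pads swing forward as they close: fully open they stand 13 mm farther back than shut.
Start: joints at [-1.272, 0.264, 1.604, -0, 1.274, -0.037], TCP at [222.423, -637.295, 198.78] pointing down, gripper open.
Joint ranges: [-2.63, 2.63], [-0.94, 2.18], [0.31, 2.57], [-1.31, 4.45], [0, 2.66], [-2.55, 2.55]. Speed limits (rad/s): [2.57, 2.57, 3.14, 3.14, 3.14, 3.14].

### API

Orientations are given as a unit quaternion [x, y, z, w].
In Python, from plant import observe, snapshot, get_calibration, job_done, find_in, regions_of gives the robot as it stands.
- The arm moves only by the shell command python3 -m crank 'ROWS' [FORCE]. ROWS is text: rows parted by semicolons, each of 7 numbers parted by spaces: the opening, from 0 (shut) to 1 (fully open), then the shift along the tool's x, y, z in mm, then the turn, a rotation vector about the tool's x, y, z in rad. A call has 1 to 12 rows; each row shifts and turns the commanded pose from where the row before left it, along the tool's axes as they then stand; what a row does not reach is not made up. A row lasts 1/8 s, in which the tool goes at most 62.5 mm and 10.7 degrees, less where a joint would pass 70% of its speed; a pose out of reach is approached as far as the arm can. A call is refused whole if a number of a shift passes 62.5 or a number of a turn 0.188, either way. A call with a gripper value outside its range is refused whole. The fingers move at their own pace and stop on an object; FORCE is the grip in N (left out, the last holds). Time passes only in rows, so rows that do not move let the fingers close. It gives the time, the measured TCP pose, the force, the opening and the grip force at its end, in the units of the state.
- observe(): the state, without advancing time (a new reading comes with each control period).
- snapshot(name): name is "scene" or "top" or "wrist"; returns the picture (480x640x3 uint8, red, green, blue); there is no depth.
- get_calibration(name): a dict with "mtx" (3x3 intrinsics, pixels), "pose" (4x4, takes a point from camera to world coordinates). Camera axes: x right, y down, z forward; pixel columns grow to the right and rows downward; lengths in mm; the calibration is good to about 2 mm. A picture is of the moment at which its call begins: read the wrist's pose just before it. get_calibration takes no time and is no camera call; for the wrist camera it gives the pose at the moment of the call.
- job_done(): hands the job in; it is judged then, once.
Trained networks look in the newest picture that a camera, given by its name, has taken for a name from the list of things; names that differ only in an ending like _2 or _b are one class to them, and where a whole thing is asked for, a point or a joint stands for the part that bears it (a point fixed in the world has none). Each returns a list of dicts, best first, with "conf" (0 to 1); they miss things now and then, are a little off and sometimes report something else, mostly with a low value. They report only what shows in the picture. A call takes as long as a camera call. They do not tell look-alikes from the thing itself.
- find_in(camera, thing): "box" ([left, top, right, bottom] in pixels, round what is visible of it).
- regions_of(camera, thing): "mask" (480x640 bool, what is visible of it) and "box" ([left, top, right, bottom] in pixels, round what is visible of it).
The state is a dict: "time": time; "joint_pos": joint angles; "dq": joint speeds; "joint_efforts": joint torques, N m; "tcp_pos": TCP position; "orientation": TCP orientation; "ft_force": force on the tool from outside, world axes, zero at the start; "ft_torque": the same for the moment, N m; "finger_gap": opening from 0.0 (shut) to 1.0 (fully open); "gripper_force": force on a finger pad.
Only numpy, scipy, OpenCV 4.12 (cv2) and the standard library are available. Lean on these libraries where they do the work, as an engineer would, in place of code of your own. Each camera call takes 0.05 s, during which the arm holds its last target. There are 200 camera calls.

## Working session

There is one attempt and no reset: what is moved stays moved. The work goes in short steps, Python scripts to look and compute and a shell command to move; the robot and the scene stay as the last step left them, time stands still between calls to the robot, and variables do not carry over. Pictures are saved under pics/ and viewed, at most 10 in all, crops included, and the job is handed in when it is done.

```bash
mkdir -p pics; ls; cat > h.py <<'E'
import numpy as np, cv2
from plant import *
def ray(cam,u,v,z,cal=None):
    c=cal or get_calibration(cam); K=np.array(c["mtx"]);P=np.array(c["pose"])
    d=P[:3,:3]@np.linalg.solve(K,[u,v,1.]); o=P[:3,3]
    return o+d*(z-o[2])/d[2]
def proj(cam,p,cal=None):
    c=cal or get_calibration(cam); K=np.array(c["mtx"]);P=np.array(c["pose"])
    q=K@(P[:3,:3].T@(np.array(p,float)-P[:3,3])); return q[:2]/q[2]
E
python3 - <<'E'
from h import *
ims=[]
for c in ("scene","top"):
    im=snapshot(c); cv2.imwrite(f"pics/{c}0.png",im[...,::-1])
    for t in ("post","post_bar","post_hole","base","stub_tip","button","dish","bell","carabiner","keys"):
        try: print(c,t,[(np.round(r["box"]).tolist(),round(r["conf"],2)) for r in find_in(c,t)[:4]])
        except Exception as e: print(t,e)
    print(np.round(get_calibration(c)["pose"],3).tolist(), np.round(get_calibration(c)["mtx"],1).tolist())
print(observe())
E
```

```text
pics
scene post [([212.0, 246.0, 260.0, 300.0], 0.95), ([238.0, 264.0, 308.0, 352.0], 0.72)]
scene post_bar [([209.0, 248.0, 263.0, 306.0], 0.63)]
scene post_hole [([241.0, 262.0, 306.0, 349.0], 0.94), ([211.0, 248.0, 264.0, 306.0], 0.92)]
scene base [([351.0, 196.0, 405.0, 241.0], 0.65)]
scene stub_tip [([350.0, 194.0, 402.0, 240.0], 0.88)]
scene button []
scene dish [([438.0, 240.0, 484.0, 270.0], 0.82), ([352.0, 193.0, 401.0, 241.0], 0.64)]
scene bell [([398.0, 300.0, 443.0, 325.0], 0.89), ([352.0, 192.0, 404.0, 238.0], 0.66)]
scene carabiner [([330.0, 390.0, 380.0, 426.0], 0.83)]
scene keys []
[[0.774, 0.453, -0.442, 939.533], [0.633, -0.574, 0.52, -465.82], [-0.018, -0.682, -0.731, 743.304], [0.0, 0.0, 0.0, 1.0]] [[492.6, 0.0, 326.3], [0.0, 492.6, 246.7], [0.0, 0.0, 1.0]]
top post [([371.0, 198.0, 456.0, 261.0], 0.95), ([363.0, 281.0, 418.0, 316.0], 0.95)]
top post_bar [([362.0, 287.0, 420.0, 316.0], 0.95), ([372.0, 197.0, 456.0, 262.0], 0.79)]
top post_hole [([374.0, 202.0, 457.0, 262.0], 0.71), ([364.0, 286.0, 422.0, 315.0], 0.64)]
top base [([170.0, 222.0, 235.0, 285.0], 0.65
[... 572 characters left out ...]
.1, 'joint_pos': array([-1.27187745e+00,  2.63893457e-01,  1.60402672e+00,  3.16808914e-06,
        1.27371195e+00, -3.68641006e-02]), 'dq': array([-0.00083907, -0.00070664,  0.00079381, -0.00083725,  0.00172574,
       -0.00058469]), 'joint_efforts': array([-9.02967640e-04, -5.15085375e+01, -3.67733216e+01, -9.55619839e-05,
        8.98174512e-04, -1.00247379e-05]), 'tcp_pos': array([ 222.43334234, -637.272122  ,  198.76967872]), 'orientation': array([ 9.85939376e-01,  1.67103399e-01, -1.07709246e-06, -1.97661654e-05]), 'ft_force': array([ 0.08960274, -0.06297256, -0.43063515]), 'ft_torque': array([0.00746158, 0.02427707, 0.02537323]), 'gripper_force': 0.0, 'finger_gap': 1.0017958552702368}
```

View images.

```bash
python3 - <<'E'
import cv2,numpy as np
t=cv2.imread("pics/top0.png");s=cv2.imread("pics/scene0.png")
a=cv2.resize(t[100:340,150:470],(800,600),interpolation=3);cv2.imwrite("pics/a.png",a)
b=cv2.resize(s[170:440,190:550],(800,600),interpolation=3);cv2.imwrite("pics/b.png",b)
E
```

```text
(no output)
```

View pics/a.png

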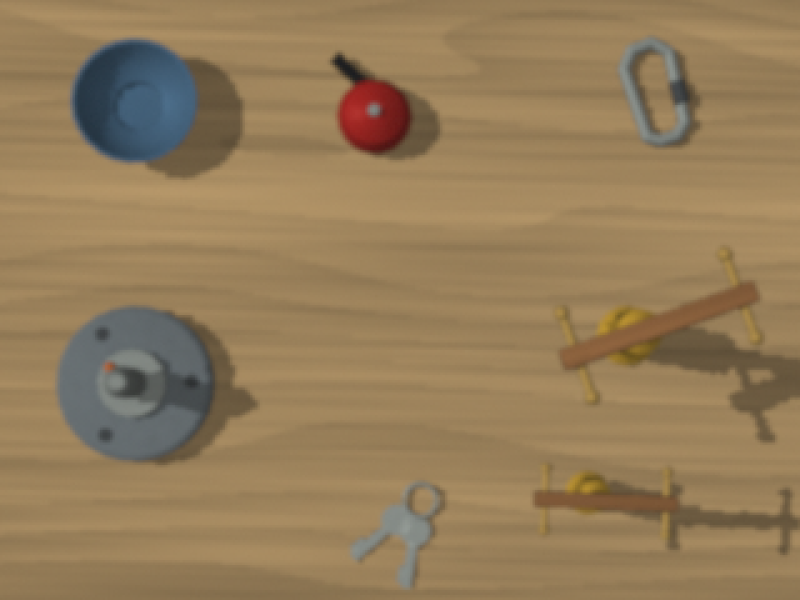

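View pics/b.png

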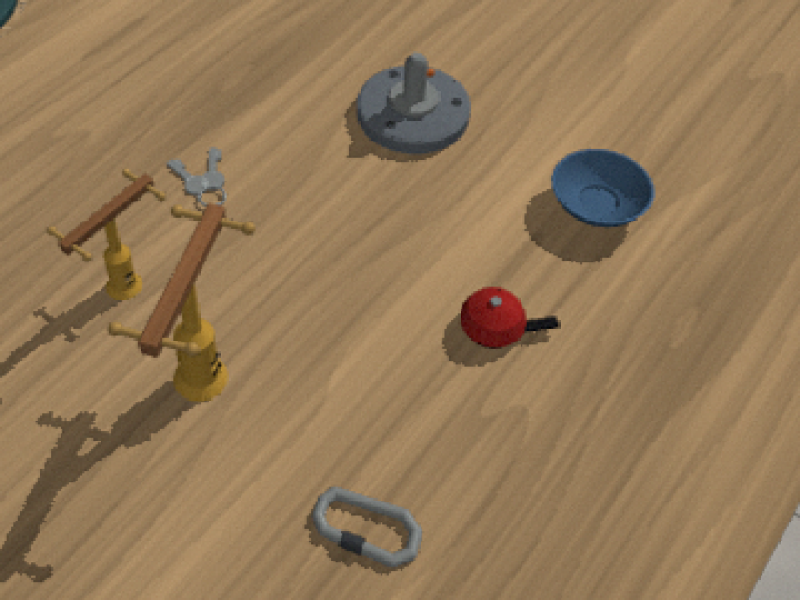

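```bash
python3 - <<'E'
from h import *
t=cv2.imread("pics/top0.png")
f=lambda x,y:(x/2.5+150,y/2.5+100)
P=lambda x,y,z:ray("top",*f(x,y),z)
A,B=P(566,358,137),P(754,292,137); print("bar ends",A,B,np.linalg.norm(A-B),(A+B)/2, "yaw bar", np.degrees(np.arctan2(*(A-B)[[1,0]]))-90)
a,b=P(536,499,100),P(676,504,100); print("small",a,b,np.linalg.norm(a-b),(a+b)/2)
C=P(135,384,16); print("plate",C); print("tip",P(115,382,74)); print("tube base big",P(629,336,30))
hsv=cv2.cvtColor(t,cv2.COLOR_BGR2HSV)
w=hsv[235:255,185:205]; m=(w[...,0]<14)&(w[...,1]>130); v,u=np.nonzero(m); print(u+185,v+235,w[m])
if len(u):
    bt=ray("top",u.mean()+185.,v.mean()+235.,52); print(bt, np.degrees(np.arctan2(*(bt-C)[[1,0]])))
c=(A+B)/2; s=ray  # scene check
print("scene proj bar mid",proj("scene",c),"stub tip",proj("scene",[C[0],C[1],74]),"crop:",[(proj("scene",[C[0],C[1],74])-[190,170])/[.45,.45]])
R=np.array(get_calibration("wrist")["pose"]);print(np.round(R,2).tolist())
E
```

```text
bar ends [ 543.7918871  -101.66557028  137.        ] [ 588.18126968 -219.10780065  137.        ] 125.55116391703744 [ 565.98657839 -160.38668547  137.        ] yaw bar 20.704978333940204
small [453.27230991 -88.22203255 100.        ] [ 452.14584638 -179.19352606  100.        ] 90.97846750872489 [ 452.70907814 -133.7077793   100.        ]
plate [522.13753122 188.38926358  16.        ]
tip [522.58659476 191.09251073  74.        ]
tube base big [ 564.02921442 -157.80478276   30.        ]
[192 193 194 193 194] [246 246 246 247 247] [[ 10 137 162]
 [ 11 169 163]
 [ 11 161 144]
 [ 10 154 159]
 [ 10 134 139]]
[533.57717168 200.53215226  52.        ] 46.708095728161005
scene proj bar mid [271.64059575 291.05340259] stub tip [376.18637491 194.24097558] crop: [array([413.74749981,  53.86883462])]
[[0.33, -0.91, -0.26, 288.54], [-0.94, -0.32, -0.09, -613.89], [0.0, 0.28, -0.96, 374.88], [0.0, 0.0, 0.0, 1.0]]
```

```bash
python3 -m crank '1 0 0 -5 0 0 -0.1775;1 0 0 -5 0 0 -0.1775;1 0 0 -5 0 0 -0.1775;1 0 0 -5 0 0 -0.1775;1 0 0 -5 0 0 -0.1775;1 0 0 -5 0 0 -0.1775;1 0 0 -5 0 0 -0.1775;1 0 0 -5 0 0 -0.1775;1 0 0 -5 0 0 -0.1775'
python3 -m crank '1 32.4 49 0 0 0 0;1 32.4 49 0 0 0 0;1 32.4 49 0 0 0 0;1 32.4 49 0 0 0 0;1 32.4 49 0 0 0 0;1 32.4 49 0 0 0 0;1 32.4 49 0 0 0 0;1 32.4 49 0 0 0 0;1 32.4 49 0 0 0 0;1 32.4 49 0 0 0 0;1 0 0 0 0 0 0;1 0 0 0 0 0 0'
python3 - <<'E'
from h import *
c=get_calibration("wrist"); im=snapshot("wrist"); cv2.imwrite("pics/w1.png",im[...,::-1])
np.save("w1cal.npy",np.array(c["pose"])); np.save("wK.npy",np.array(c["mtx"]))
print(observe()["tcp_pos"],observe()["orientation"])
for z,o in ((139,0),): 
  t=observe()["tcp_pos"]; print("tcp axis at bar top",proj("wrist",[t[0],t[1],139],c))
print(proj("wrist",[543.8,-101.7,139],c),proj("wrist",[588.2,-219.1,139],c))
E
```

```text
time: 2.22
tcp_pos: [222.4, -637.3, 243.9]
orientation: [0.566, 0.825, 0.0, -0.0]
ft_force: [-0.8, 0.4, 0.1]
finger_gap: 0.993
gripper_force: 0.0
time: 3.72
tcp_pos: [565.5, -160.6, 243.6]
orientation: [0.568, 0.823, -0.0, -0.0]
ft_force: [-0.8, -0.4, -0.7]
finger_gap: 1.002
gripper_force: 0.0
[ 565.1679939 -161.2825854  243.6977647] [ 5.68205964e-01  8.22886296e-01 -3.45705474e-04 -8.57665137e-05]
tcp axis at bar top [325.51422141 233.17684205]
[327.1043541  156.47731825] [326.52408521 300.00441391]
```

View pics/w1.png

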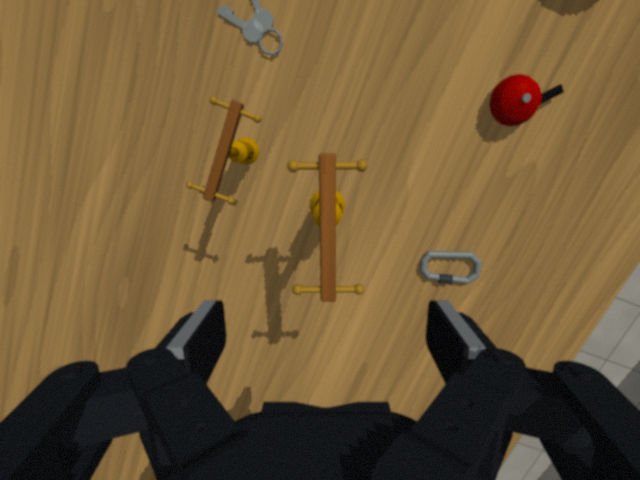

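```bash
python3 -m crank '0.6 0.5 1.5 0 0 0 0;0.6 0 0 35 0 0 0;0.6 0 0 35 0 0 0;0.6 0 0 35 0 0 0;0.6 0 0 15 0 0 0;0.6 0 0 9 0 0 0;0.6 0 0 0 0 0 0;0.4 0 0 0 0 0 0;0 0 0 0 0 0 0;0 0 0 0 0 0 0;0 0 0 0 0 0 0;0 0 0 0 0 0 0' 50
python3 -m crank '0 0 0 0 0 0 0;0 0 0 0 0 0 0;0 0 0 0 0 0 0'
```

```text
time: 5.28
tcp_pos: [566.9, -159.6, 114.8]
orientation: [0.568, 0.823, 0.0, 0.0]
ft_force: [-0.1, -0.5, 0.8]
finger_gap: 0.0
gripper_force: 0.0
time: 5.65
tcp_pos: [566.9, -159.6, 114.7]
orientation: [0.568, 0.823, -0.0, -0.0]
ft_force: [0.1, 0.1, -0.0]
finger_gap: 0.001
gripper_force: 0.0
```

```bash
python3 - <<'E'
from h import *
w=snapshot("wrist"); t=snapshot("top"); s=snapshot("scene")
a=np.hstack([cv2.resize(t[150:350,310:510],(400,400)),cv2.resize(s[200:400,170:370],(400,400))])
cv2.imwrite("pics/c.png",a[...,::-1]); cv2.imwrite("pics/w2.png",w[...,::-1])
E
```

```text
(no output)
```

View pics/c.png

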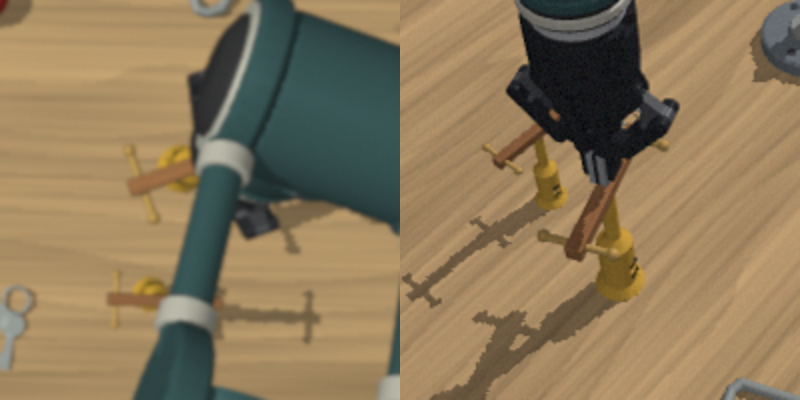

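View pics/w2.png

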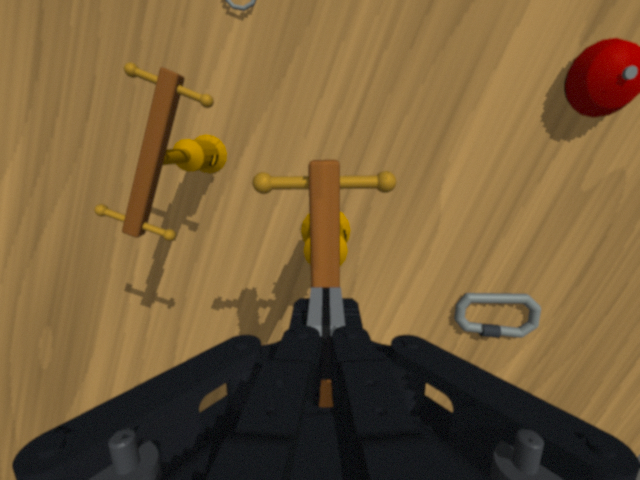

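```bash
cat >> h.py <<'E'
def tri(obs): # list of (cal,u,v)
    A=np.zeros((3,3));b=np.zeros(3);L=[]
    for c,u,v in obs:
        P=np.array(c["pose"]);d=P[:3,:3]@np.linalg.solve(np.array(c["mtx"]),[u,v,1.]);d/=np.linalg.norm(d)
        M=np.eye(3)-np.outer(d,d);A+=M;b+=M@P[:3,3];L.append((M,P[:3,3]))
    x=np.linalg.solve(A,b); return x,[round(float(np.linalg.norm(M@(x-o))),1) for M,o in L]
E
python3 - <<'E'
from h import *
w2=get_calibration("wrist"); w1={"mtx":np.load("wK.npy"),"pose":np.load("w1cal.npy")}
t=get_calibration("top"); s=get_calibration("scene")
T=lambda x,y:(t,x/2.5+150,y/2.5+100); S=lambda x,y:(s,x*.45+190,y*.45+170)
print("far end",tri([(w1,327.5,153),(w2,324,162),T(566,358),S(214,212)]), tri([T(566,358),S(214,212)]), tri([(w1,327.5,153),(w2,324,162)]))
print("near end",tri([(w1,328,300),T(754,292),S(151,347)]),tri([T(754,292),S(151,347)]))
print("small",tri([T(537,499),S(148,182)]),tri([T(676,504),S(67,245)]))
print(proj("scene",observe()["tcp_pos"]),"crop",(proj("scene",observe()["tcp_pos"])-[170,200])*2+[400,0])
E
```

```text
far end (array([ 543.29317969, -101.07273658,  128.48655077]), [1.8, 0.7, 1.7, 1.1]) (array([ 543.82971025, -102.69393629,  129.82227671]), [0.3, 0.3]) (array([542.71098134, -98.52194861, 172.25919779]), [0.0, 0.0])
near end (array([ 590.4971842 , -219.86535365,  132.70110284]), [1.4, 2.0, 2.6]) (array([ 590.13386596, -219.08295954,  130.88413937]), [2.1, 2.1])
small (array([453.24038888, -89.2502166 ,  89.76292551]), [0.8, 0.8]) (array([ 453.38532138, -178.43818225,   94.97256309]), [2.3, 2.3])
[273.79545142 299.64799866] crop [607.59090283 199.29599733]
```

```bash
python3 - <<'E'
from h import *
o=observe();c=o["tcp_pos"];print(c,o["orientation"],o["joint_pos"],o["ft_force"],o["finger_gap"])
for z in (105,115,125,130,135,139,145,150,160): print(z,proj("wrist",[*c[:2],z]),proj("scene",[*c[:2],z]),proj("top",[*c[:2],z]))
print("near bar end",proj("wrist",[590,-219.5,139]),"far",proj("wrist",[543.5,-101,139]))
print([ (r["box"],r["conf"]) for r in find_in("wrist","post")])
s=snapshot("scene");t=snapshot("top")
cv2.imwrite("pics/d.png",cv2.resize(s[230:350,210:370],(800,600),interpolation=cv2.INTER_CUBIC)[...,::-1])
E
```

```text
[ 566.91243115 -159.58709939  114.75860681] [ 5.68053908e-01  8.22991347e-01 -2.94083258e-06 -9.95624250e-06] [-3.16692659e-01  1.69251334e-01  1.87920247e+00  5.55549539e-09
  1.09315961e+00 -6.79210463e-01] [ 0.43610479 -0.1692807   0.45928079] -0.004628017156380099
105 [326.27186764 272.51323603] [274.37846185 303.31831846] [410.05130084 230.47023768]
115 [326.30958363 278.96076457] [273.78089522 299.55636069] [411.12935226 230.13387846]
125 [326.35134607 286.10003045] [273.17206955 295.7235221 ] [412.23085503 229.79020227]
130 [326.37395381 289.96481177] [272.86333467 293.77989352] [412.7906411  229.61554529]
135 [326.39784306 294.04866573] [272.55166362 291.81778039] [413.35658277 229.43896773]
139 [326.41795207 297.48628894] [272.30018448 290.23460314] [413.81383666 229.29630147]
145 [326.44992811 302.95257676] [271.91934385 287.8370356 ] [414.50734353 229.07992271]
150 [326.47839072 307.81824303] [271.59860852 285.81785864] [415.09237369 228.89738941]
160 [326.54095522 318.51361144] [270.94776409 281.72049254] [416.28227912 228.526131  ]
near bar end [326.85845482 406.56255528] far [324.09118034 164.68018539]
[([93.4, 61.9, 224.9, 240.1], 0.92), ([251.4, 160.3, 396.7, 406.8], 0.72)]
```

View pics/d.png

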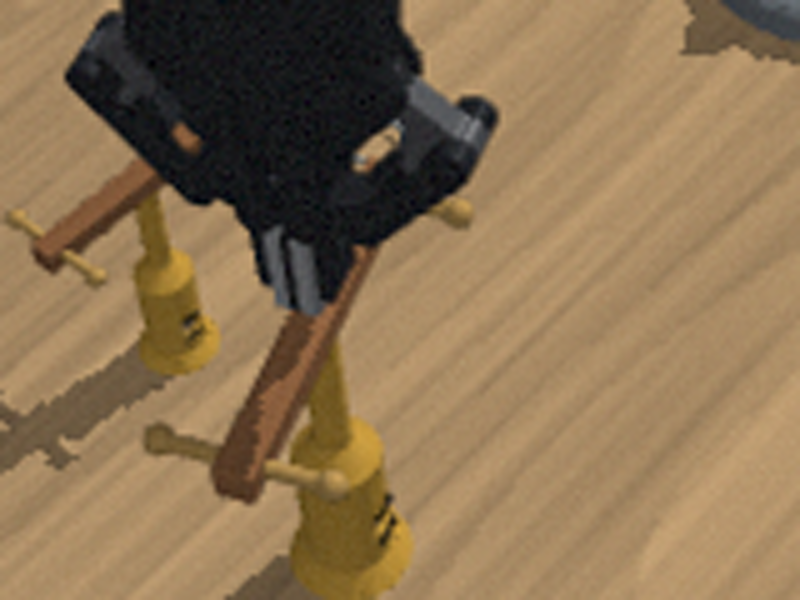

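```bash
python3 -m crank '0.6 0 0 0 0 0 0;0.6 0 0 0 0 0 0;0.6 0 0 0 0 0 0;0.6 0 0 0 0 0 0;0.6 0 0 13 0 0 0;0.6 0 0 13 0 0 0;0.6 0 0 0 0 0 0' 50
python3 -m crank '0.3 0 0 0 0 0 0;0 0 0 0 0 0 0;0 0 0 0 0 0 0;0 0 0 0 0 0 0;0 0 0 0 0 0 0;0 0 0 0 0 0 0'
```

```text
time: 6.82
tcp_pos: [565.1, -159.0, 86.3]
orientation: [0.568, 0.823, -0.001, -0.002]
ft_force: [-0.6, 0.1, -1.2]
finger_gap: 0.602
gripper_force: 0.0
time: 7.58
tcp_pos: [567.3, -159.8, 89.3]
orientation: [0.568, 0.823, 0.0, 0.0]
ft_force: [0.3, 0.1, 4.0]
finger_gap: 0.152
gripper_force: 52.6
```

```bash
python3 -m crank '0 0 0 -10 0 0 0;0 0 0 -18 0 0 0;0 0 0 -20 0 0 0;0 0 0 -20 0 0 0;0 0 0 -20 0 0 0;0 0 0 -20 0 0 0;0 0 0 0 0 0 0' 60
python3 -m crank '0 15 3.5 0 0 0 0;0 30 7.1 0 0 0 0;0 30 7.1 0 0 0 0;0 30 7.1 0 0 0 0;0 30 7.1 0 0 0 0;0 30 7.1 0 0 0 0;0 30 7.1 0 0 0 0;0 30 7.1 0 0 0 0;0 30 7.1 0 0 0 0;0 30 7.1 0 0 0 0;0 30 7.1 0 0 0 0;0 27 6.5 0 0 0 0'
python3 -m crank '0 0 0 0 0 0 0;0 0 0 0 0 0 0;0 0 0 0 0 0 0'
python3 - <<'E'
from h import *
o=observe();print(o["tcp_pos"],o["orientation"],o["gripper_force"],o["ft_force"],o["ft_torque"])
s=snapshot("scene");t=snapshot("top");w=snapshot("wrist")
for n,i in(("s3",s),("t3",t),("w3",w)): cv2.imwrite(f"pics/{n}.png",i[...,::-1])
a=np.hstack([cv2.resize(s[110:250,300:440],(560,560),interpolation=2)]);cv2.imwrite("pics/e.png",a[...,::-1])
# button in initial scene pic
hs=cv2.cvtColor(cv2.imread("pics/scene0.png"),cv2.COLOR_BGR2HSV)[190:225,360:400]
m=(hs[...,0]<14)&(hs[...,1]>140);v,u=np.nonzero(m);print(u+360,v+190)
sc=get_calibration("scene");tc=get_calibration("top")
if len(u):print(tri([(sc,u.mean()+360,v.mean()+190),(tc,193.2,246.4)]),ray("scene",u.mean()+360,v.mean()+190,52),ray("top",193.2,246.4,52))
# stub tip
f=lambda x,y:(x*.45+190,y*.45+170)
print("stub tip scene",ray("scene",*f(415,58),74))
E
```

```text
time: 8.45
tcp_pos: [568.6, -160.1, 199.8]
orientation: [0.568, 0.823, 0.001, 0.002]
ft_force: [0.6, 0.1, -1.7]
finger_gap: 0.145
gripper_force: 59.6
time: 9.95
tcp_pos: [519.4, 190.5, 195.1]
orientation: [0.568, 0.823, -0.001, -0.001]
ft_force: [0.7, 0.6, -1.9]
finger_gap: 0.148
gripper_force: 59.5
time: 10.32
tcp_pos: [521.0, 188.2, 196.3]
orientation: [0.568, 0.823, -0.0, -0.0]
ft_force: [0.3, -0.1, -2.6]
finger_gap: 0.144
gripper_force: 59.5
[520.99796627 188.22341688 196.27966916] [ 5.68339245e-01  8.22794152e-01 -4.79669837e-04 -2.37949287e-04] 59.52333211898804 [ 0.34694122 -0.12120293 -2.59772527] [-0.01053548  0.02745625 -0.04421932]
[383 384 382 383 384 382 383 384] [201 201 202 202 202 203 203 203]
(array([533.31706092, 200.7059818 ,  49.87183043]), [0.4, 0.4]) [534.2925618  198.36391164  52.        ] [533.57717168 200.53215226  52.        ]
stub tip scene [526.39374833 184.37078186  74.        ]
```

View pics/e.png

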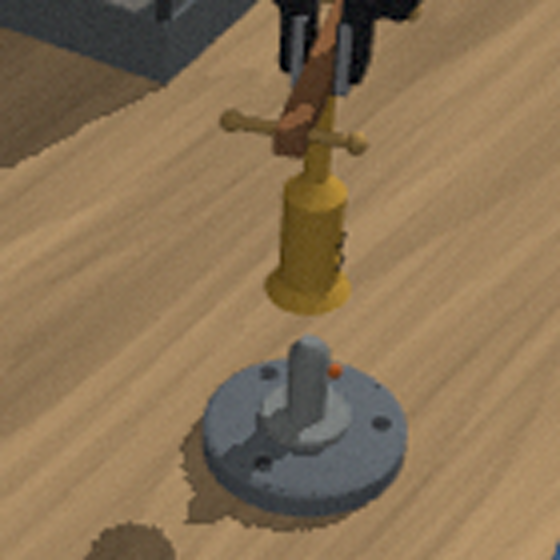

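```bash
cat > m.py <<'E'
from h import *
from scipy.optimize import least_squares
def circ(x,y,z,r,n=72):
    a=np.linspace(0,2*np.pi,n,endpoint=False);return [(x+r*np.cos(t),y+r*np.sin(t),z) for t in a]
def box(cam,pts): 
    q=np.array([proj(cam,p) for p in pts]);return np.r_[q.min(0),q.max(0)]
def mbox(m,l=0):
    v,u=np.nonzero(m);return np.array([u.min()-.0,v.min(),u.max()+1,v.max()+1])-.5
E
python3 - <<'E'
from m import *
s=cv2.imread("pics/s3.png");s0=cv2.imread("pics/scene0.png");t0=cv2.imread("pics/top0.png");w=cv2.imread("pics/w3.png")
hs=lambda i:cv2.cvtColor(i,cv2.COLOR_BGR2HSV)
# yellow rim rows in scene now
h=hs(s);Y=((h[...,0]>15)&(h[...,0]<32)&(h[...,1]>165));Y[:, :360]=0;Y[:,395:]=0;Y[:150]=0;Y[200:]=0
n,l,st,_=cv2.connectedComponentsWithStats(Y.astype(np.uint8));k=1+np.argmax(st[1:,4]);Y=l==k
b=mbox(Y);print("rim box",b)
r=least_squares(lambda p:(box("scene",circ(p[0],p[1],107.3,21.5))-b)[[0,2,3]],[521,188]);print("post rim xy",r.x,r.fun)
for row in range(155,190,5):
    u=np.nonzero(Y[row])[0]; print(row,u.min() if len(u) else 0,u.max() if len(u) else 0)
print("axis pred",[proj("scene",[r.x[0],r.x[1],z]).round(1).tolist() for z in (107,135,160)])
for cam,i in (("scene",s0),("top",t0)):
    h=hs(i);G=(h[...,1]<75)&(h[...,2]>50); 
    sl=(slice(190,250),slice(340,415)) if cam=="scene" else (slice(210,295),slice(160,245))
    M=np.zeros_like(G);M[sl]=G[sl];M=cv2.morphologyEx(M.astype(np.uint8),cv2.MORPH_OPEN,np.ones((3,3)))
    n,l,st,_=cv2.connectedComponentsWithStats(M);k=1+np.argmax(st[1:,4]);b=mbox(l==k);print(cam,b)
    ix=[0,2,3] if cam=="scene" else [0,1,2,3]
    r=least_squares(lambda p:(box(cam,circ(p[0],p[1],18,55)+circ(p[0],p[1],0,55))-b)[ix],[522,188]);print("base",r.x,r.fun)
o=observe()["tcp_pos"]
print("wrist: stub tip",proj("wrist",[522,188,74]),"post bottom",proj("wrist",[o[0],o[1],107]))
E
```

```text
rim box [366.5 149.5 386.5 188.5]
post rim xy [520.89959566 187.9487372 ] [-0.7381712   0.73524421 -0.03310071]
155 372 384
160 371 385
165 371 384
170 371 384
175 370 384
180 367 386
185 368 385
axis pred [[376.5, 181.6], [377.3, 170.6], [378.0, 160.3]]
scene [349.5 193.5 401.5 239.5]
base [525.23843533 186.83832412] [ 0.10645232 -0.10417121  0.01014564]
top [171.5 221.5 235.5 284.5]Traceback (most recent call last):
  File "<stdin>", line 18, in <module>
    return func(*args, **kwargs)
    result = trf(vector_fun.fun, vector_fun.jac, x0, f0, J0, lb, ub, ftol, xtol,
                 gtol, max_nfev, x_scale, loss_function, tr_solver,
                 tr_options.copy(), verbose, callback=callback_wrapped)
    return trf_no_bounds(
        fun, jac, x0, f0, J0, ftol, xtol, gtol, max_nfev, x_scale,
        loss_function, tr_solver, tr_options, verbose, callback=callback)
    J = jac(x)
    self._update_jac()
    ~~~~~~~~~~~~~~~~^^
    self.J = self.jac_wrapped(xp_copy(self.x), f0=self.f)
             ~~~~~~~~~~~~~~~~^^^^^^^^^^^^^^^^^^^^^^^^^^^^
    J, dct = approx_derivative(
         
[... 499 characters left out ...]
                             ^^^^^^^
    f = np.atleast_1d(self.fun(x, *self.args, **self.kwargs))
                      ~~~~~~~~^^^^^^^^^^^^^^^^^^^^^^^^^^^^^^
    return np.atleast_1d(self.fun(x))
                         ~~~~~~~~^^^
    return self.f(x, *self.args, **self.kwargs)
           ~~~~~~^^^^^^^^^^^^^^^^^^^^^^^^^^^^^^
  File "<stdin>", line 18, in <lambda>
  File "m.py", line 6, in box
    q=np.array([proj(cam,p) for p in pts]);return np.r_[q.min(0),q.max(0)]
                ~~~~^^^^^^^
  File "h.py", line 8, in proj
    c=cal or get_calibration(cam); K=np.array(c["mtx"]);P=np.array(c["pose"])
             ~~~~~~~~~~~~~~~^^^^^
ValueError: time passes only in moves, steps and waits
```

View pics/w3.png

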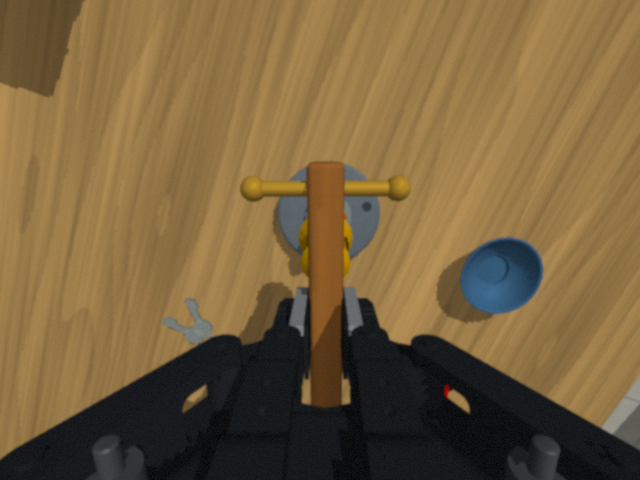

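```bash
python3 - <<'E'
from m import *
C={k:get_calibration(k) for k in("scene","top","wrist")}
B=lambda cam,pts:(lambda q:np.r_[q.min(0),q.max(0)])(np.array([proj(cam,p,C[cam]) for p in pts]))
print(observe()["tcp_pos"])
hs=lambda n:cv2.cvtColor(cv2.imread(n),cv2.COLOR_BGR2HSV)
b=np.array([171.5,221.5,235.5,284.5])
r=least_squares(lambda p:(B("top",circ(p[0],p[1],18,55)+circ(p[0],p[1],0,55))-b),[522,188]);print("top base",r.x,r.fun)
h=hs("pics/w3.png")
# wrist: plate pixels = grey-blue
G=((h[...,1]<90)&(h[...,2]>50)&(h[...,0]>85));M=np.zeros_like(G);M[150:275,265:390]=G[150:275,265:390]
M=cv2.morphologyEx(M.astype(np.uint8),cv2.MORPH_OPEN,np.ones((3,3)))>0
b=mbox(M);print("wrist plate",b)
r=least_squares(lambda p:(B("wrist",circ(p[0],p[1],18,55)+circ(p[0],p[1],0,55))-b)[[0,1,2]],[522,188]);print("wrist base",r.x,r.fun)
Y=((h[...,0]>15)&(h[...,0]<32)&(h[...,1]>190));M=np.zeros_like(Y);M[212:290,290:360]=Y[212:290,290:360]
b=mbox(M);print("wrist rim",b, [ (r_,np.nonzero(M[r_])[0].min(),np.nonzero(M[r_])[0].max()) for r_ in range(215,280,8) if M[r_].any()])
r=least_squares(lambda p:(B("wrist",circ(p[0],p[1],107.3,21.5))-b)[[0,2]],[521,188]);print("wrist rim",r.x,r.fun, B("wrist",circ(r.x[0],r.x[1],107.3,21.5)))
# button in wrist
O=((h[...,0]<9)&(h[...,1]>170)&(h[...,2]>90));v,u=np.nonzero(O[190:240,335:365]);print("orange",u+335,v+190)
if len(u):print(ray("wrist",u.mean()+335,v.mean()+190,52,C["wrist"]))
E
```

```text
[521.44321568 188.23159699 196.72076835]
top base [523.26736367 190.04362599] [-0.01560948  0.22445329  0.01552154 -0.22218912]
wrist plate [277.5 165.5 378.5 255.5]
wrist base [525.01807093 184.94763405] [-1.20393371  0.10006363  1.20077524]
wrist rim [298.5 211.5 351.5 282.5] [(223, np.int64(304), np.int64(346)), (231, np.int64(300), np.int64(350)), (239, np.int64(300), np.int64(351)), (247, np.int64(301), np.int64(349)), (255, np.int64(302), np.int64(348)), (263, np.int64(301), np.int64(349)), (271, np.int64(303), np.int64(347))]
wrist rim [521.86934808 184.68416222] [5.68434189e-14 5.68434189e-14] [298.5        215.28571198 351.5        266.34405582]
orange [] []
```

```bash
python3 -m crank '0 -0.8 3 0 0 0 0;0 0 0 15 0 0 0;0 0 0 15 0 0 0;0 0 0 5 0 0 0;0 0 0 5 0 0 0;0 0 0 0 0 0 0;0 0 0 0 0 0 0'
python3 -m crank '0 0 0 4 0 0 0;0 0 0 4 0 0 0;0 0 0 0 0 0 0;0 0 0 0 0 0 0'
python3 -c "
from h import *
o=observe();print(o['ft_force'],o['ft_torque'])"
```

```text
time: 11.35
tcp_pos: [524.8, 189.4, 157.3]
orientation: [0.568, 0.823, 0.0, 0.0]
ft_force: [-0.0, -0.8, -1.5]
finger_gap: 0.145
gripper_force: 59.5
time: 11.85
tcp_pos: [524.4, 189.2, 148.8]
orientation: [0.568, 0.823, -0.0, -0.0]
ft_force: [0.1, 0.1, -2.2]
finger_gap: 0.147
gripper_force: 59.5
[ 0.13429374  0.07206298 -2.16660501] [-0.00899624 -0.01752668  0.00458567]
```

```bash
python3 -m crank '0 0 0 2 0 0 0;0 0 0 2 0 0 0;0 0 0 2 0 0 0;0 0 0 0 0 0 0;0 0 0 0 0 0 0'
python3 -c "
from h import *
o=observe();print(o['ft_force'],o['ft_torque'])"
python3 -m crank '0 0 0 2 0 0 0;0 0 0 2 0 0 0;0 0 0 0 0 0 0;0 0 0 0 0 0 0'
python3 -c "
from h import *
o=observe();print(o['ft_force'],o['ft_torque'])"
```

```text
time: 12.48
tcp_pos: [524.5, 189.2, 142.8]
orientation: [0.568, 0.823, 0.0, 0.0]
ft_force: [0.1, -0.3, -2.1]
finger_gap: 0.144
gripper_force: 59.5
[ 0.05854576 -0.3031429  -2.14313937] [-0.01342151 -0.02741645 -0.02986788]
time: 12.98
tcp_pos: [524.8, 189.5, 139.0]
orientation: [0.568, 0.823, 0.0, 0.0]
ft_force: [1.3, 0.2, -0.9]
finger_gap: 0.146
gripper_force: 59.6
[ 1.30360787  0.24175434 -0.9497035 ] [ 0.34213863 -0.23649059 -0.00451863]
```

```bash
python3 -m crank '0 0 0 1.5 0 0 0;0 0 0 1.5 0 0 0;0 0 0 0 0 0 0;0 0 0 0 0 0 0'
python3 -c "
from h import *
o=observe();print(o['ft_force'],o['ft_torque'])"
python3 -m crank '0 0 0 1.5 0 0 0;0 0 0 1.5 0 0 0;0 0 0 0 0 0 0;0 0 0 0 0 0 0'
python3 -c "
from h import *
o=observe();print(o['ft_force'],o['ft_torque'])"
```

```text
time: 13.48
tcp_pos: [524.8, 189.4, 136.2]
orientation: [0.568, 0.823, 0.0, 0.0]
ft_force: [1.0, 1.1, 3.8]
finger_gap: 0.147
gripper_force: 60.2
[0.95483943 1.06197393 3.78566901] [ 0.47509056 -0.19031353 -0.01950095]
time: 13.98
tcp_pos: [524.2, 189.2, 132.0]
orientation: [0.568, 0.823, -0.0, -0.0]
ft_force: [2.4, 2.4, -3.0]
finger_gap: 0.149
gripper_force: 59.4
[ 2.37788638  2.37405619 -2.97629556] [ 0.66277947 -0.60926784 -0.00521182]
```

```bash
python3 -m crank '0 0 0 2.5 0 0 0;0 0 0 2.5 0 0 0;0 0 0 2.5 0 0 0;0 0 0 2.5 0 0 0;0 0 0 2 0 0 0;0 0 0 2 0 0 0;0 0 0 0 0 0 0;0 0 0 0 0 0 0'
python3 -c "
from h import *
o=observe();print(o['ft_force'],o['ft_torque'])"
python3 -m crank '0 0 0 1 0 0 0;0 0 0 1 0 0 0;0 0 0 1 0 0 0;0 0 0 0 0 0 0;0 0 0 0 0 0 0'
python3 -c "
from h import *
o=observe();print(o['ft_force'],o['ft_torque'])"
```

```text
time: 14.98
tcp_pos: [524.2, 189.2, 118.3]
orientation: [0.568, 0.823, -0.0, -0.0]
ft_force: [3.3, 1.8, -3.9]
finger_gap: 0.147
gripper_force: 59.4
[ 3.34786232  1.84200392 -3.86237937] [ 0.69883983 -0.60027126 -0.03045733]
time: 15.6
tcp_pos: [524.4, 189.2, 115.7]
orientation: [0.568, 0.823, 0.0, -0.0]
ft_force: [1.4, 3.0, -1.0]
finger_gap: 0.148
gripper_force: 59.7
[ 1.40904667  2.97493944 -0.99227929] [ 0.66236253 -0.43812937  0.0374887 ]
```

```bash
python3 -m crank '0 0 0 1 0 0 0;0 0 0 0.6 0 0 0;0 0 0 0 0 0 0;0 0 0 0 0 0 0'
python3 -c "
from h import *
o=observe();print(o['ft_force'],o['ft_torque'])"
python3 -m crank '0 0 0 0.7 0 0 0;0 0 0 0 0 0 0;0 0 0 0 0 0 0'
python3 -c "
from h import *
o=observe();print(o['ft_force'],o['ft_torque'])"
```

```text
time: 16.1
tcp_pos: [524.4, 189.2, 114.0]
orientation: [0.568, 0.823, -0.0, -0.0]
ft_force: [1.8, 2.8, -1.9]
finger_gap: 0.148
gripper_force: 59.6
[ 1.77157873  2.76633571 -1.88480759] [ 0.72479737 -0.45480142  0.05060896]
time: 16.48
tcp_pos: [524.5, 189.3, 113.5]
orientation: [0.568, 0.823, 0.0, 0.0]
ft_force: [2.6, 2.9, -1.3]
finger_gap: 0.143
gripper_force: 59.7
[ 2.61339566  2.94627266 -1.26864031] [ 0.69962481 -0.37659178  0.05938318]
```

```bash
python3 -m crank '0 0 0 0.6 0 0 0;0 0 0 0.3 0 0 0;0 0 0 0 0 0 0'
python3 -c "
from h import *
o=observe();print(o['ft_force'],o['ft_torque'])"
python3 -m crank '0 0 0 0.5 0 0 0;0 0 0 0 0 0 0;0 0 0 0 0 0 0'
python3 -c "
from h import *
o=observe();print(o['ft_force'],o['ft_torque'])"
```

```text
time: 16.85
tcp_pos: [524.9, 189.4, 113.3]
orientation: [0.568, 0.823, 0.0, 0.0]
ft_force: [0.1, 3.0, 5.3]
finger_gap: 0.149
gripper_force: 60.5
[0.10773221 2.96253836 5.29992201] [ 0.64424686 -0.10699265  0.0011771 ]
time: 17.23
tcp_pos: [525.1, 189.5, 113.3]
orientation: [0.568, 0.823, 0.001, 0.0]
ft_force: [0.4, 2.7, 6.6]
finger_gap: 0.144
gripper_force: 60.8
[0.44113951 2.72743184 6.56954503] [ 0.64519856 -0.05585027 -0.00824978]
```

```bash
python3 -m crank '0 0 0 -0.3 0 0 -0.05;0 0 0 0 0 0 -0.05;0 0 0 0 0 0 -0.05;0 0 0 0 0 0 -0.05;0 0 0 0 0 0 0;0 0 0 0 0 0 0'
python3 -c "
from h import *
o=observe();print(o['ft_force'],o['ft_torque'],o['orientation'])"
python3 -m crank '0 0 0 0 0 0 -0.035;0 0 0 0 0 0 -0.035;0 0 0 0 0 0 0;0 0 0 0 0 0 0'
python3 -c "
from h import *
o=observe();print(o['ft_force'],o['ft_torque'])"
```

```text
time: 17.98
tcp_pos: [524.9, 189.2, 113.3]
orientation: [0.483, 0.876, 0.0, 0.0]
ft_force: [0.3, 1.9, 6.0]
finger_gap: 0.149
gripper_force: 60.7
[0.27298711 1.88696767 6.02224878] [ 0.46860049 -0.03409148  0.02460475] [4.82994218e-01 8.75623395e-01 2.48750068e-04 4.38729061e-04]
time: 18.48
tcp_pos: [524.9, 189.2, 113.3]
orientation: [0.452, 0.892, 0.0, 0.0]
ft_force: [0.5, 2.1, 5.9]
finger_gap: 0.146
gripper_force: 60.7
[0.46689849 2.12063043 5.89658065] [ 0.46354331 -0.03514413 -0.00737749]
```

```bash
for i in 1; do :; done
cat > f.py <<'E'
from plant import observe
import numpy as np
o=observe();q=o['orientation'];print(np.round(o['ft_force'],2),np.round(o['ft_torque'],3),'yaw',round(np.degrees(2*np.arctan2(q[1],q[0]))-90,2))
E
python3 -m crank '0 0 0 0 0 0 -0.035;0 0 0 0 0 0 -0.035;0 0 0 0 0 0 0' >/dev/null; python3 f.py
python3 -m crank '0 0 0 0 0 0 -0.03;0 0 0 0 0 0 0;0 0 0 0 0 0 0' >/dev/null; python3 f.py
python3 -m crank '0 0 0 0 0 0 -0.03;0 0 0 0 0 0 0;0 0 0 0 0 0 0' >/dev/null; python3 f.py
```

```text
[-0.74  2.86  6.13] [ 0.488  0.025 -0.042] yaw 40.27
[-0.93  1.13  6.33] [0.472 0.091 0.015] yaw 41.97
[-0.15  2.17  7.32] [ 0.353  0.143 -0.029] yaw 43.69
```

```bash
python3 -m crank '0 0 0 0 0 0 -0.025;0 0 0 0 0 0 0;0 0 0 0 0 0 0' >/dev/null; python3 f.py
python3 -m crank '0 0 0 0 0 0 -0.025;0 0 0 0 0 0 0;0 0 0 0 0 0 0' >/dev/null; python3 f.py
```

```text
[-0.61  0.74  7.4 ] [ 0.245  0.121 -0.044] yaw 45.13
[-0.95  0.7   7.26] [ 0.194  0.172 -0.03 ] yaw 46.56
```

```bash
cat > o.py <<'E'
from h import *
for c in("scene","wrist"):
    im=snapshot(c);h=cv2.cvtColor(im,cv2.COLOR_RGB2HSV)
    m=(h[...,0]<13)&(h[...,1]>150)&(h[...,2]>90)
    p=proj(c,[535,201,52]);print(c,p)
    u0,v0=int(p[0]),int(p[1]);s=m[v0-15:v0+15,u0-15:u0+15];v,u=np.nonzero(s);print(u+u0-15,v+v0-15)
    cv2.imwrite(f"pics/{c}_p.png",im[...,::-1])
    if c=="scene": cv2.imwrite("pics/g.png",cv2.resize(im[v0-50:v0+40,u0-60:u0+60],(800,600),interpolation=2)[...,::-1])
E
python3 o.py
```

```text
scene [384.12518    201.60101975]
[] []
wrist [347.95910389 246.44364209]
[350 350 349] [246 247 249]
```

View pics/g.png

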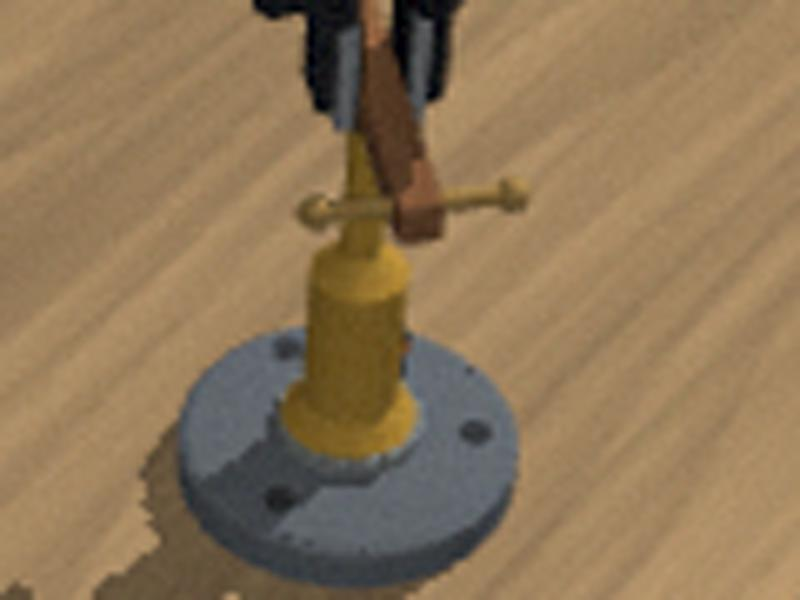

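```bash
python3 -m crank '0 0 0 0 0 0 -0.02;0 0 0 0 0 0 0;0 0 0 0 0 0 0' >/dev/null; python3 f.py; python3 o.py
```

```text
[-0.56  0.52  8.25] [ 0.251  0.148 -0.047] yaw 47.7
scene [384.12518    201.60101975]
[] []
wrist [347.88085284 246.88218948]
[350 350 350 349] [246 247 248 250]
```

```bash
python3 - <<'E'
from h import *
c=get_calibration("wrist")
for r in(13,15,18): print(r,proj("wrist",[524.5+r*np.cos(.82),189+r*np.sin(.82),52],c))
i=cv2.imread("pics/wrist_p.png");print(cv2.cvtColor(i,cv2.COLOR_BGR2HSV)[243:253,345:357,:].tolist().__len__())
h=cv2.cvtColor(i,cv2.COLOR_BGR2HSV)
for v in range(240,254): print(v,' '.join('%3d/%3d/%3d'%tuple(h[v,u]) for u in range(345,356)))
E
```

```text
13 [343.83136271 247.49982516]
15 [346.5738011  247.53531444]
18 [350.68717915 247.58854473]
10
240  22/255/105  22/250/ 95  22/255/135  22/255/167  22/255/181  23/255/179  22/203/171  20/110/151  25/ 36/128  70/ 13/122  97/ 21/110
241  22/255/117  22/255/ 96  22/255/122  22/255/152  22/255/175  22/255/176  22/189/163  21/ 87/143  33/ 22/127  80/ 13/116  98/ 28/110
242  22/255/128  22/255/ 96  21/250/ 98  21/255/131  21/255/163  22/255/171  21/160/159  22/ 68/138  47/ 14/125  87/ 20/115  95/ 26/109
243  22/255/132  22/255/ 99  19/236/ 82  19/255/120  19/255/160  20/232/166  19/136/154  22/ 51/134  60/  8/121  94/ 16/113 104/ 30/109
244  22/255/136  21/255/102  18/240/ 85  16/255/123  16/255/163  16/197/167  17/106/149  23/ 33/130  75/ 13/122  94/ 16/109  97/ 31/106
245  22/255/139  22/255/113  18/255/ 87  14/255/130  14/255/170  13/182/171  14/ 92/147  19/ 22/127  75/ 13/119  98/ 27/112 100/ 28/108
246  22/255/149  22/255/125  19/245/102  14/255/134  14/255/175  11/173/172  12/ 86/143  21/ 15/123  86/ 16/114  98/ 26/109  99/ 33/107
247  22/255/162  22/255/136  20/255/110  15/251/136 
[... 199 characters left out ...]
/ 31/107 102/ 36/107
249  22/255/189  22/255/167  21/255/137  17/255/131  13/212/149  10/139/141  11/ 47/119  80/  7/105 100/ 28/110 105/ 28/108 100/ 29/107
250  22/255/196  22/255/184  21/255/158  19/236/133  11/153/135   8/ 90/122   6/ 12/104 102/ 24/106  99/ 33/108  99/ 33/109 103/ 33/109
251  22/255/201  22/255/194  22/255/176  20/182/144  14/ 96/120  16/ 27/104  98/ 20/104 100/ 36/107 100/ 35/108  99/ 38/108 101/ 38/108
252  22/255/202  22/255/201  23/255/185  21/161/157  21/ 68/123  75/ 10/105  99/ 31/106  99/ 31/107 102/ 35/108 100/ 36/107 101/ 33/109
253  22/255/202  22/255/203  23/255/194  21/166/164  22/ 60/124 100/ 14/106 103/ 28/109  96/ 34/106  96/ 34/106 103/ 29/106 100/ 35/108
```

```bash
python3 -m crank '0 0 0 -0.4 0 0 0;0 0 0 0 0 0 0;0.3 0 0 0 0 0 0;0.4 0 0 0 0 0 0;0.5 0 0 0 0 0 0;0.6 0 0 0 0 0 0;0.6 0 0 0 0 0 0'
python3 -m crank '0.6 0 0 -8 0 0 0;0.6 0 0 -15 0 0 0;0.6 0 0 -25 0 0 0;0.6 0 0 -25 0 0 0;0.6 0 0 -25 0 0 0;0.6 0 0 -25 0 0 0;0.6 -30 0 0 0 0 0;0.6 -40 0 0 0 0 0;0.6 -40 0 0 0 0 0;0.6 -40 0 0 0 0 0;0.6 0 0 0 0 0 0;0.6 0 0 0 0 0 0'
python3 f.py; python3 o.py; python3 - <<'E'
from h import *
s=cv2.imread("pics/scene_p.png");t=snapshot("top")[...,::-1]
cv2.imwrite("pics/z.png",np.hstack([cv2.resize(s[130:250,320:440],(400,400),interpolation=2),cv2.resize(t[180:300,140:260],(400,400),interpolation=2)]))
E
```

```text
time: 21.8
tcp_pos: [524.4, 189.1, 112.6]
orientation: [0.361, 0.933, -0.0, -0.0]
ft_force: [0.2, -0.2, 0.2]
finger_gap: 0.597
gripper_force: 0.0
time: 23.3
tcp_pos: [635.3, 88.5, 236.6]
orientation: [0.361, 0.933, 0.0, 0.0]
ft_force: [0.2, 0.6, 0.6]
finger_gap: 0.599
gripper_force: 0.0
[0.2  0.56 0.55] [ 0.013 -0.025  0.036] yaw 47.68
scene [384.12518    201.60101975]
[] []
wrist [342.29402068  60.73276671]
[] []
```

View pics/z.png

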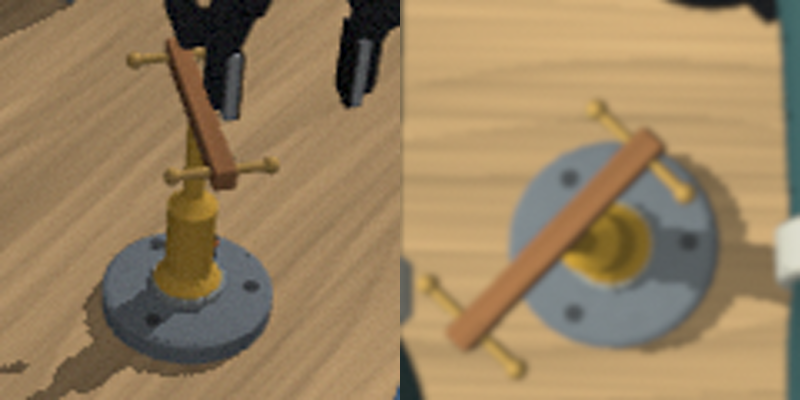

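The last picture shows the post upright on the collar. The orange button shows at the hole on the tube's right side (about pixel 215,242), and the gripper is clear of the post.

```bash
python3 -c "
from plant import job_done
print(job_done())"
```

```text
the job is handed in; nothing more can be done
None
```

The post is fully home on the collar with the orange button out through the hole, upright and released, bystanders not touched; job handed in at about 23.5 s (judge's verdict not shown).

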